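Rock a relay module out of its base

TASK

Grip the orange-topped relay module near its top and rock it to one side and then to the other in its base, until it has pushed both steel side latches outward and come free; do not push the latches with the gripper. Then draw it straight up and finish while still holding it upright over its base, its foot just clear of the latch tops (about 2 cm above them). Leave the blue-topped module and the other things on the bench as they are.

Things in the scene. Friction and masses are not known exactly. Their poses are not given: they have to be found in the camera images.
- module_mid (a point): Centre (half-way up) of the loose orange-topped relay module, 110 mm tall, about 160 g; z up from its foot, x and y as base. Its grip part is grey with orange cap, 26 mm wide in y, 42 mm in x, from 44 mm above the foot to the top. Grip across y, fingertips 62 mm or more above the foot, to stay over the latches. A black lug plate, 40 mm wide in y, lies 38 to 44 mm above the foot.
- module_foot (a point): Lowest point of the module's foot, on its centre line, 55 mm below module_mid. The foot is a rounded keel (radius 8 mm, axis along x) that rests in the base's trough: the module rocks about it in the y-z plane, up to about 0.16 rad (9 degrees) either way.
- base: Fixed black relay base, 76 (x) x 96 (y) x 12 mm; origin at the centre of its underside, on the bench; z up. The foot rests 12 mm above the origin in a trough along x (8 mm deep, 1 mm play). A steel latch, 30 mm long in x, stands on each side in y, its top 67 mm above the origin (55 mm above the seated foot). Their hooks overhang the lug plate by 3.5 mm and block a straight pull.
- latch_left (a joint): Outward travel in m of the latch on the base's +y side: 0 closed (hooked), 0.0055 fully out; stiff (about 12 N), stays where pushed. Leaning the module's top to +y pushes it out. The module lifts out upright once both latches are out by more than 3.5 mm.
- latch_right (a joint): The same for the latch on the base's -y side: positive is outward, to -y; leaning the module's top to -y pushes it out.
- other: A second base with an identical but blue-topped module, all fixed; origin at the centre of its underside; 122 mm tall in all. To be left alone.
- driver: Loose screwdriver, 160 mm, lying between the two bases; origin at its underside.
- pliers: Loose pliers with red handles, about 140 mm long, lying; origin near the pivot, on the bench.
- spool: Loose metal solder spool, 58 mm across, 40 mm tall; origin at the centre of its underside.
- meter: Loose yellow multimeter, 150 x 75 x 32 mm, lying; origin at the centre of its underside.
- tray: Loose blue divided parts tray, 130 x 180 x 35 mm; origin at the centre of its underside.
- tube: Loose white plastic tube, 38 mm across, 260 mm long, lying; origin at its underside.
- tape: Loose black roll of tape, 80 mm across, 18 mm tall; origin at the centre of its underside.
Mind the look-alikes: they are no part of the job. There is more than one size of the part that bears module_mid; the job needs the middle-sized.

How it is judged:
By the outcome, as a careful person would: the job done as asked, in the order asked, and still so for the second after the job is handed in, while the arm keeps its last pose, push and grip.
It also fails if it takes over 51 s, if anything falls off the work surface, if the arm or the gripper's body presses on something with over 40 N, if the wrist force passes 120 N, or if a joint passes its speed limit or range.

ROBOT

A 6-joint arm with a two-finger parallel gripper is mounted at the origin on the work surface. World frame = base frame: x ahead of the robot, y to its left, z up, the work surface at z = 0. Lengths are in mm, angles in degrees, forces in N, time in s.
With the tool pointing down it reaches from about 300 to 850 mm from the base axis. Payload 4.2 kg.
Tool frame: the origin (TCP) lies between the finger pads; the fingertips stand 22 mm ahead of it and the grasp point (between the pads) lies 3 mm ahead of it (env.finger_overhang is the distance from the TCP to the fingertips, in mm); z points along the fingers, y is the line along which they close (so a half turn about z gives the same grasp; the last joint's range is limited). The gripper opens to 91 mm and grips with 3 to 60 N. Pads are 32 mm wide; open, the fingers measure 118 mm over their backs; the gripper's body (76 mm by 178 mm) begins 60 mm behind the grasp point.
Start: joints at [-76.547, 18.312, 89.639, -0, 72.044, -1.146], TCP at [144.932, -556.449, 235.976] pointing down, gripper open.
Joint ranges: [-177.97, 177.97], [-48.28, 115.42], [12.27, 149.76], [-77.06, 257.06], [2.81, 150.46], [-146.56, 146.56]. Speed limits (degrees/s): [147.25, 147.25, 180, 180, 180, 180].

INTERFACE

Orientations are given as [roll, pitch, yaw] about the fixed x, y, z axes, in that order (R = Rz(yaw) Ry(pitch) Rx(roll)).
In Python, from workcell import state, cams, ticket, look_for, outline_of, env gives the robot as it stands.
- The arm moves only by the tool servo_tool, never from a script. Its argument "steps" is a list of rows, each a list of 3 entries, a list of its own where there are three numbers: the closure in counts, from 0 (fully open) to 255 (shut), then the shift along the tool's x, y, z in mm, then the turn, a rotation vector about the tool's x, y, z in rad. A call has exactly 10 rows; each row shifts and turns the commanded pose from where the row before left it, along the tool's axes as they then stand; what a row does not reach is not made up. A row lasts 1/10 s, in which the tool goes at most 50 mm and 8.59 degrees, less where a joint would pass 70% of its speed; a pose out of reach is approached as far as the arm can. A call with a gripper value outside its range is refused whole. The fingers move at their own pace and stop on an object; "squeeze" is the grip in N (left out, the last holds). Time passes only in rows, so rows that do not move let the fingers close, or fill a call up. It gives the time, the measured TCP pose, the force, the opening and the grip force at its end, in the units of the state.
- state(): the state, without advancing time (a new reading comes with each control period).
- cams.grab_frame(name): name is "scene" or "top" or "wrist"; returns a dict with "color" (384x512x3 uint8, red, green, blue), "z_map" (384x512 float32, mm along the optical axis (not along the pixel's ray), 0 where there is no reading), "fovy" (degrees; the focal length in pixels is half the picture's height over the tangent of half this angle, whatever the lens; pixels are square), "cx", "cy" (the principal point, pixels), "k1" (the pictures are not rectified: a ray, as slopes to the right and down, at radius r is drawn at 1 + k1 r^2 times it, then the intrinsics apply), "eye" and "rotation" of the camera in the world; the wrist camera has in their place "tool_from_camera" (4x4, takes a point from camera to tool coordinates, whose origin is the TCP and whose axes are the flange's). Camera axes: x right, y up, looking along -z (the intrinsics and any distortion apply to the point x, -y, -z); pixel columns grow to the right and rows downward; lengths in mm; the calibration is good to about 2 mm. A picture is of the moment at which its call begins: read the wrist's pose just before it.
- ticket.job_done(): hands the job in; it is judged then, once.
Trained networks look in a picture, given as the dict that the camera call returned (one of the last four; its "shot" number tells which), for a name from the list of things; names that differ only in an ending like _2 or _b are one class to them, and where a whole thing is asked for, a point or a joint stands for the part that bears it (a point fixed in the world has none). Each returns a list of dicts, best first, with "confidence" (0 to 1); they miss things now and then, are a little off and sometimes report something else, mostly with a low value. They report only what shows in the picture. A call takes as long as a camera call. They do not tell look-alikes from the thing itself.
- look_for(picture, thing): "at" ([column, row] in pixels, amid what is visible of it).
- outline_of(picture, thing): "pixels" (384x512 bool, what is visible of it) and "at" ([column, row] in pixels, amid what is visible of it).
The state is a dict: "time_s": time; "qpos": joint angles; "qvel": joint speeds; "effort": joint torques, N m; "ee_pos": TCP position; "ee_rot": TCP orientation; "force": force on the tool from outside, world axes, zero at the start; "torque": the same for the moment, N m; "gripper_width": finger opening in mm; "gripper_force": force on a finger pad.
Only numpy, scipy, OpenCV 4.12 (cv2) and the standard library are available. Lean on these libraries where they do the work, as an engineer would, in place of code of your own. Each camera call takes 0.05 s, during which the arm holds its last target. There are 200 camera calls.

## Working session

There is one attempt and no reset: what is moved stays moved. The work goes in short steps, Python scripts to look and compute and a tool call to move; the robot and the scene stay as the last step left them, time stands still between calls to the robot, and variables do not carry over. Pictures are saved under pics/ and viewed, at most 10 in all, crops included, and the job is handed in when it is done.

Besides the shell and the picture viewer there is one more tool, called in YAML: its name, and indented under it one key for each argument. servo_tool: Moves the arm, as the interface text tells. Its arguments: {"type":"object","properties":{"steps":{"type":"array","items":{"type":"array"}},"squeeze":{"type":"number"}},"required":["steps"]}

```bash
mkdir -p pics; cat > h.py <<'E'
import numpy as np, cv2
from workcell import state, cams, ticket, look_for, outline_of, env
from scipy.spatial.transform import Rotation as R
def grab(n):
    s=state(); f=cams.grab_frame(n)
    if n=="wrist":
        T=np.eye(4); T[:3,:3]=R.from_euler('xyz',s['ee_rot'],degrees=True).as_matrix(); T[:3,3]=s['ee_pos']
        C=T@np.array(f['tool_from_camera'])
    else:
        C=np.eye(4); C[:3,:3]=np.array(f['rotation']).reshape(3,3); C[:3,3]=f['eye']
    f['C']=C; return f
def cloud(f):
    h,w=f['z_map'].shape; F=h/2/np.tan(np.radians(f['fovy'])/2)
    u,v=np.meshgrid(np.arange(w,dtype=float),np.arange(h,dtype=float))
    K=np.array([[F,0,f['cx']],[0,F,f['cy']],[0,0,1]])
    p=cv2.undistortPoints(np.stack([u,v],-1).reshape(-1,1,2),K,np.array([f['k1'],0,0,0.])).reshape(h,w,2)
    z=f['z_map']; P=np.stack([p[...,0]*z,-p[...,1]*z,-z],-1)
    W=P@f['C'][:3,:3].T+f['C'][:3,3]; W[z<=0]=np.nan; return W
def save(f,n): cv2.imwrite(f'pics/{n}.png',f['color'][...,::-1])
E
python3 - <<'E'
from h import *
print(state())
for n in ("scene","top"):
    f=grab(n); save(f,n); W=cloud(f)
    for t in ("module_mid","base","other"):
        for o in outline_of(f,t)[:4]:
            m=o['pixels']; P=W[m]; P=P[~np.isnan(P[:,0])]
            print(n,t,round(o['confidence'],2),np.round(o['at']),np.round(np.median(P,0)),np.round(np.percentile(P,[2,98],axis=0)).tolist(), f['color'][m].mean(0).round())
E
```

```text
{'time_s': 0.0, 'qpos': array([-7.65477206e+01,  1.83515804e+01,  8.97064990e+01, -1.54101682e-03,
        7.20443303e+01, -1.14617795e+00]), 'qvel': array([ 0.05483853,  0.05271143, -0.00511236,  0.03730837,  0.0311464 ,
        0.06380071]), 'effort': array([ 8.94333189e-04, -4.12457550e+01, -2.31969345e+01,  7.27400417e-02,
        4.59403172e-02, -1.69880482e-04]), 'ee_pos': array([ 144.80573642, -555.9810138 ,  235.1202335 ]), 'ee_rot': array([-1.79897581e+02, -5.83707797e-04,  1.45989333e+01]), 'force': array([ 0.7207059 , -0.23498273, -0.25912575]), 'torque': array([0.0165945 , 0.00375162, 0.00074699]), 'gripper_force': 0.0, 'gripper_width': 91.00128754212744}Traceback (most recent call last):
  File "<stdin>", line 4, in <module>
  File "h.py", line 10, in grab
    C=np.eye(4); C[:3,:3]=np.array(f['rotation']).reshape(3,3); C[:3,3]=f['eye']
                          ~~~~~~~~~~~~~~~~~~~~~~~~~~~~~~~^^^^^
ValueError: cannot reshape array of size 3 into shape (3,3)
```

```bash
sed -i "s/np.array(f\['rotation'\]).reshape(3,3)/R.from_euler('xyz',f['rotation'],degrees=True).as_matrix()/" h.py
python3 - <<'E'
from h import *
for n in ("scene","top"):
    f=grab(n); save(f,n); W=cloud(f); print(f['rotation'],f['eye'],f['fovy'])
    for t in ("module_mid","base","other"):
        for o in outline_of(f,t)[:4]:
            m=o['pixels']; P=W[m]; P=P[~np.isnan(P[:,0])]
            print(n,t,round(o['confidence'],2),np.round(o['at']),np.round(np.median(P,0)),np.round(np.percentile(P,[2,98],axis=0)).tolist(), f['color'][m].mean(0).round())
import cv2
cv2.imwrite('pics/both.png',np.vstack([cv2.imread('pics/scene.png'),cv2.imread('pics/top.png')])[:, :])
a=cv2.imread('pics/both.png'); cv2.imwrite('pics/both.png',cv2.resize(np.hstack([a[:384],a[384:]]),(800,300)))
E
```

```text
[ 54.30739605   0.36544892 149.43649194] [1070.61236649  858.65664868  806.39732728] 47.66790548692379
scene module_mid 0.81 [278. 214.] [578. 130.  93.] [[546.0, 111.0, 34.0], [588.0, 141.0, 126.0]] [113.  78.  45.]
scene module_mid 0.81 [342. 208.] [433. 220.  96.] [[395.0, 135.0, 3.0], [449.0, 242.0, 150.0]] [102.  69.  40.]
scene module_mid 0.52 [308. 202.] [463. 127.  51.] [[445.0, 109.0, 6.0], [471.0, 138.0, 83.0]] [112.  75.  43.]
scene module_mid 0.3 [263. 199.] [518.  -6.  23.] [[456.0, -19.0, 5.0], [597.0, 106.0, 123.0]] [214.  88.  55.]
scene base 0.88 [277. 234.] [578. 140.  16.] [[523.0, 87.0, 3.0], [614.0, 174.0, 70.0]] [97. 81. 62.]
scene other 0.73 [262. 172.] [ 465. -110.   44.] [[420.0, -170.0, 4.0], [492.0, -75.0, 125.0]] [91. 78. 68.]
scene other 0.55 [276. 214.] [577. 129.  91.] [[512.0, 2.0, 22.0], [589.0, 142.0, 126.0]] [118.  79.  45.]
[  6.84245808  -0.77987681 -91.30869951] [ 431.82635564  -15.04700808 1138.57199437] 56.13826442250627
top module_mid 0.66 [212. 189.] [562. 117. 120.] [[544.0, 101.0, 21.0], [585.0, 134.0, 125.0]] [125.  95.  58.]
top module_mid 0.66 [213. 222.] [458. 121.  76.] [[447.0, 106.0, 30.0], [470.0, 135.0, 80.0]] [130.  97.  55.]
top module_mid 0.59 [178. 236.] [423. 203. 144.] [[398.0, 181.0, 42.0], [449.0, 234.0, 149.0]] [118.  84.  50.]
top base 0.69 [255. 210.] [497.  -8.  23.] [[456.0, -21.0, -1.0], [545.0, 4.0, 29.0]] [141.  57.  45.]
top base 0.56 [223. 190.] [561. 107.  13.] [[522.0, 72.0, 5.0], [614.0, 170.0, 68.0]] [98. 89. 74.]
top other 0.77 [293. 224.] [ 455. -116.   14.] [[420.0, -170.0, 8.0], [492.0, -77.0, 124.0]] [95. 90. 88.]
top other 0.3 [211. 191.] [563. 117. 120.] [[544.0, 102.0, 49.0], [585.0, 135.0, 125.0]] [129.  96.  56.]
```

View pics/both.png

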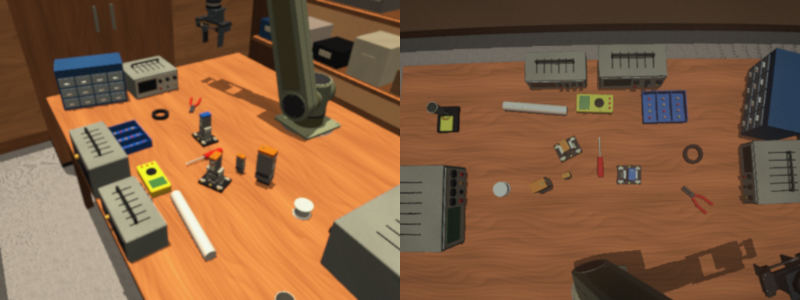

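```bash
cat > pose.py <<'E'
from h import *
def meas(f,c=(564,118)):
    W=cloud(f); d=np.hypot(W[...,0]-c[0],W[...,1]-c[1]); res={}
    for nm,lo,hi,r in (("cap",112,130,40),("base",7,17,75)):
        m=(d<r)&(W[...,2]>lo)&(W[...,2]<hi); P=W[m]
        rc=cv2.minAreaRect(P[:,:2].astype(np.float32)); box=cv2.boxPoints(rc)
        (a,b)=(box[1]-box[0],box[2]-box[1]); l=a if np.hypot(*a)>np.hypot(*b) else b
        print(nm,len(P),np.round(rc[0],1),np.round(rc[1],1),'long-axis deg',round(np.degrees(np.arctan2(l[1],l[0]))%180,1),'z',np.round(np.median(P[:,2]),1))
    return W
E
python3 - <<'E'
from pose import *
f=grab("top"); meas(f)
c=f['color'][150:230,170:270]; cv2.imwrite('pics/topc.png',cv2.resize(c[...,::-1],None,fx=6,fy=6,interpolation=cv2.INTER_CUBIC))
print(state()['ee_rot'])
E
```

```text
cap 137 [566.5 121.2] [41.4 25.7] long-axis deg 25.6 z 121.4
base 444 [566.6 121.3] [75.9 96.1] long-axis deg 115.6 z 11.8
[-1.79997439e+02 -2.93732921e-04  1.45972668e+01]
```

View pics/topc.png

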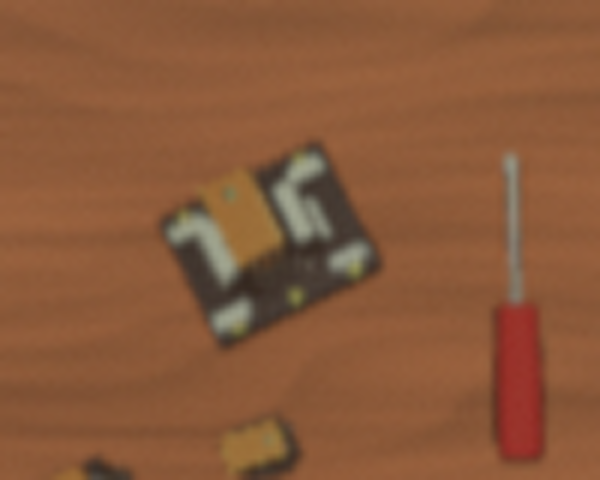

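servo_tool:
  steps:
    - [0,[15,-14,0],[0,0,0]]
    - [0,[30,-28,0],[0,0,0]]
    - [0,[30,-28,0],[0,0,0]]
    - [0,[30,-28,0],[0,0,0]]
    - [0,[30,-28,0],[0,0,0]]
    - [0,[30,-28,0],[0,0,0]]
    - [0,[30,-28,0],[0,0,0]]
    - [0,[30,-28,0],[0,0,0]]
    - [0,[30,-28,0],[0,0,0]]
    - [0,[30,-28,0],[0,0,0]]
  squeeze: 40

```text
time_s: 1.5
ee_pos: [354.3, -225.7, 236.2]
ee_rot: [180.0, -0.0, 14.6]
force: [0.0, -0.5, -0.2]
gripper_width: 91.3
gripper_force: 0.0
```

servo_tool:
  steps:
    - [0,[30,-28,0],[0,0,0]]
    - [0,[30,-28,0],[0,0,0]]
    - [0,[30,-28,0],[0,0,0]]
    - [0,[30,-28,0],[0,0,0]]
    - [0,[30,-28,0],[0,0,0]]
    - [0,[30,-28,0],[0,0,0]]
    - [0,[30,-28,0],[0,0,0]]
    - [0,[30,-28,0],[0,0,0]]
    - [0,[15,-14,0],[0,0,-0.1]]
    - [0,[0,0,0],[0,0,-0.092]]

```text
time_s: 2.5
ee_pos: [541.9, 69.9, 235.6]
ee_rot: [-180.0, -0.1, 26.0]
force: [-0.4, -0.0, -0.3]
gripper_width: 91.4
gripper_force: 0.0
```

```bash
cat > rel.py <<'E'
from pose import *
def rel(c,yaw,z):
    s=state(); Rm=R.from_euler('xyz',s['ee_rot'],degrees=True).as_matrix()
    print(s['time_s'],s['ee_pos'].round(1),s['ee_rot'].round(2),'tool shift',(Rm.T@(np.array([*c,z])-s['ee_pos'])).round(1),'dyaw',round(yaw-s['ee_rot'][2],2))
E
python3 - <<'E'
from rel import *
f=grab("wrist"); save(f,"w1"); meas(f,(566,121)); rel((566.5,121.2),25.6,102)
E
```

```text
cap 1449 [565.7 122.3] [41.6 26.5] long-axis deg 26.1 z 123.0
base 2545 [566.  122.5] [75.7 96.1] long-axis deg 115.8 z 13.3
2.55 [541.1  68.8 235.6] [-1.800e+02  1.000e-02  2.609e+01] tool shift [ 45.9 -35.9 133.6] dyaw -0.49
```

View pics/w1.png

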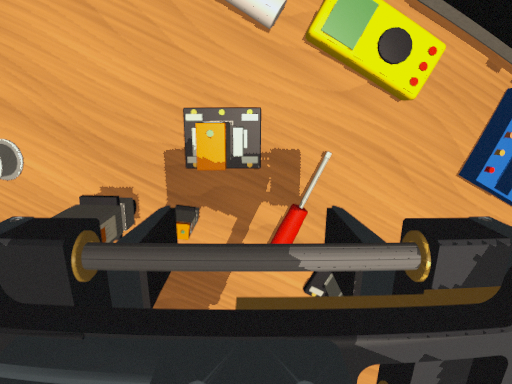

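servo_tool:
  steps:
    - [0,[12,-9,0],[0,0,0]]
    - [0,[12,-10,5],[0,0,0]]
    - [0,[12,-10,10],[0,0,0]]
    - [0,[10,-8,15],[0,0,0]]
    - [0,[0,0,15],[0,0,0]]
    - [0,[0,0,10],[0,0,0]]
    - [0,[0,0,10],[0,0,0]]
    - [0,[0,0,5],[0,0,0]]
    - [0,[0,0,0],[0,0,0]]
    - [0,[0,0,0],[0,0,0]]

```text
time_s: 3.55
ee_pos: [566.2, 120.5, 166.3]
ee_rot: [180.0, -0.0, 25.6]
force: [0.8, 0.4, -0.4]
gripper_width: 91.5
gripper_force: 0.0
```

```bash
python3 - <<'E'
from rel import *
rel((566,122),25.9,102)
f=grab("wrist"); meas(f,(566,121)); 
E
```

```text
3.55 [566.2 120.5 166.3] [ 1.7998e+02 -5.0000e-02  2.5580e+01] tool shift [ 0.4 -1.4 64.3] dyaw 0.32
cap 2055 [568.1 123.4] [37.7 26.2] long-axis deg 24.8 z 123.0
base 3500 [565.9 122.2] [75.7 96.4] long-axis deg 115.6 z 13.2
```

servo_tool:
  steps:
    - [0,[0,-1,8],[0,0,0]]
    - [0,[0,0,12],[0,0,0]]
    - [0,[0,0,12],[0,0,0]]
    - [0,[0,0,12],[0,0,0]]
    - [0,[0,0,10],[0,0,0]]
    - [0,[0,0,6],[0,0,0]]
    - [0,[0,0,4],[0,0,0]]
    - [0,[0,0,0],[0,0,0]]
    - [0,[0,0,0],[0,0,0]]
    - [120,[0,0,0],[0,0,0]]

```text
time_s: 4.6
ee_pos: [565.9, 121.6, 102.5]
ee_rot: [180.0, -0.1, 25.6]
force: [0.4, 0.6, 0.4]
gripper_width: 85.7
gripper_force: 0.0
```

servo_tool:
  steps:
    - [150,[0,0,0],[0,0,0]]
    - [160,[0,0,0],[0,0,0]]
    - [170,[0,0,0],[0,0,0]]
    - [190,[0,0,0],[0,0,0]]
    - [220,[0,0,0],[0,0,0]]
    - [255,[0,0,0],[0,0,0]]
    - [255,[0,0,0],[0,0,0]]
    - [255,[0,0,0],[0,0,0]]
    - [255,[0,0,0],[0,0,0]]
    - [255,[0,0,0],[0,0,0]]
  squeeze: 40

```text
time_s: 5.6
ee_pos: [565.5, 121.5, 101.9]
ee_rot: [180.0, 0.0, 25.6]
force: [-0.5, -0.6, 0.2]
gripper_width: 26.1
gripper_force: 40.0
```

```bash
python3 - <<'E'
from rel import *
s=state(); print(s['force'],s['torque'],s['gripper_force'],s['gripper_width'])
rel((566,122),25.9,102)
E
```

```text
[-0.49623014 -0.56021452  0.23663841] [-0.03095655  0.01365753 -0.01565839] 39.983257949352264 26.143756812658893
5.6 [565.5 121.5 101.9] [1.80e+02 1.00e-02 2.56e+01] tool shift [ 0.7 -0.2 -0.1] dyaw 0.3
```

servo_tool:
  steps:
    - [255,[0,1.23,0.01],[0.015,0,0]]
    - [255,[0,1.23,0.01],[0.015,0,0]]
    - [255,[0,1.23,0.01],[0.015,0,0]]
    - [255,[0,1.23,0.01],[0.015,0,0]]
    - [255,[0,1.23,0.01],[0.015,0,0]]
    - [255,[0,1.23,0.01],[0.015,0,0]]
    - [255,[0,1.23,0.01],[0.015,0,0]]
    - [255,[0,1.23,0.01],[0.015,0,0]]
    - [255,[0,0,0],[0,0,0]]
    - [255,[0,0,0],[0,0,0]]

```text
time_s: 6.6
ee_pos: [569.5, 113.3, 101.5]
ee_rot: [-173.0, 0.0, 25.6]
force: [-2.1, 4.8, 1.8]
gripper_width: 25.9
gripper_force: 40.0
```

```bash
python3 - <<'E'
from rel import *
s=state(); print(s['force'],s['torque'],s['gripper_force'],s['gripper_width']); rel((565.5,121.5),25.9,102)
f=grab("scene"); c=f['color'][175:265,230:330]; cv2.imwrite('pics/s2.png',cv2.resize(c[...,::-1],None,fx=6,fy=6,interpolation=cv2.INTER_CUBIC))
E
```

```text
[-2.06596853  4.79044264  1.76543341] [0.74970147 0.26245531 0.09240677] 39.98268865048885 25.894405286906068
6.6 [569.5 113.3 101.5] [-1.7299e+02  1.0000e-02  2.5560e+01] tool shift [-0.  -9.1  0.6] dyaw 0.34
```

View pics/s2.png

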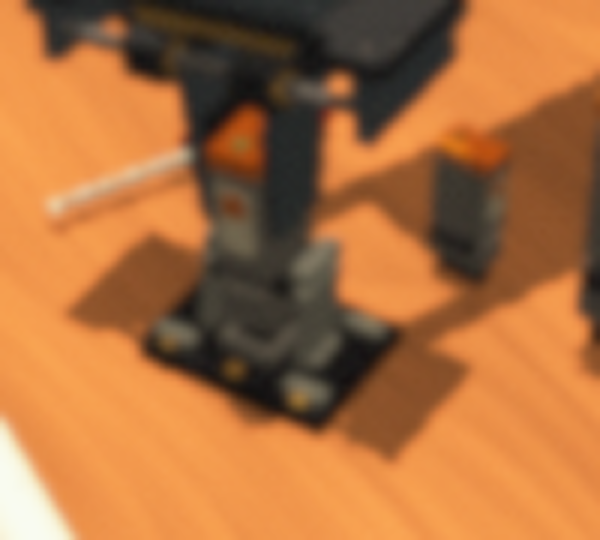

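servo_tool:
  steps:
    - [255,[0,0.82,0.01],[0.01,0,0]]
    - [255,[0,0.82,0.01],[0.01,0,0]]
    - [255,[0,0.82,0.01],[0.01,0,0]]
    - [255,[0,0.82,0.01],[0.01,0,0]]
    - [255,[0,0,0],[0,0,0]]
    - [255,[0,0,0],[0,0,0]]
    - [255,[0,0,0],[0,0,0]]
    - [255,[0,0,0],[0,0,0]]
    - [255,[0,0,0],[0,0,0]]
    - [255,[0,0,0],[0,0,0]]

```text
time_s: 7.65
ee_pos: [570.9, 110.4, 101.0]
ee_rot: [-170.7, 0.0, 25.6]
force: [-2.3, 4.3, 1.7]
gripper_width: 25.9
gripper_force: 40.0
```

```bash
python3 - <<'E'
from rel import *
s=state(); print(s['force'],s['torque'],s['gripper_force'],s['gripper_width']); rel((565.5,121.5),25.9,102)
E
```

```text
[-2.28807597  4.32741521  1.7343115 ] [ 0.87075782  0.34373227 -0.02760686] 39.98314440250397 25.89639288435445
7.65 [570.9 110.4 101. ] [-1.707e+02  1.000e-02  2.558e+01] tool shift [ -0.  -12.4   1. ] dyaw 0.32
```

servo_tool:
  steps:
    - [255,[0,-1.31,0.01],[-0.016,0,0]]
    - [255,[0,-1.31,0.01],[-0.016,0,0]]
    - [255,[0,-1.31,0.01],[-0.016,0,0]]
    - [255,[0,-1.31,0.01],[-0.016,0,0]]
    - [255,[0,-1.31,0.01],[-0.016,0,0]]
    - [255,[0,-1.31,0.01],[-0.016,0,0]]
    - [255,[0,-1.31,0.01],[-0.016,0,0]]
    - [255,[0,-1.31,0.01],[-0.016,0,0]]
    - [255,[0,-1.31,0.01],[-0.016,0,0]]
    - [255,[0,-1.31,0.01],[-0.016,0,0]]

```text
time_s: 8.65
ee_pos: [565.5, 121.5, 101.9]
ee_rot: [179.9, -0.0, 25.6]
force: [-1.6, 2.2, 1.1]
gripper_width: 26.0
gripper_force: 40.0
```

servo_tool:
  steps:
    - [255,[0,-1.31,0.01],[-0.016,0,0]]
    - [255,[0,-1.31,0.01],[-0.016,0,0]]
    - [255,[0,-1.31,0.01],[-0.016,0,0]]
    - [255,[0,-1.31,0.01],[-0.016,0,0]]
    - [255,[0,-1.31,0.01],[-0.016,0,0]]
    - [255,[0,-1.31,0.01],[-0.016,0,0]]
    - [255,[0,-1.31,0.01],[-0.016,0,0]]
    - [255,[0,-1.31,0.01],[-0.016,0,0]]
    - [255,[0,-1.31,0.01],[-0.016,0,0]]
    - [255,[0,-1.31,0.01],[-0.016,0,0]]

```text
time_s: 9.65
ee_pos: [560.4, 132.3, 101.3]
ee_rot: [170.6, -0.0, 25.6]
force: [1.3, -5.3, 1.6]
gripper_width: 25.9
gripper_force: 40.0
```

```bash
python3 - <<'E'
from rel import *
s=state(); print(s['force'],s['torque'],s['gripper_force'],s['gripper_width']); rel((565.5,121.5),25.9,102)
f=grab("scene"); c=f['color'][175:265,230:330]; cv2.imwrite('pics/s3.png',cv2.resize(c[...,::-1],None,fx=6,fy=6,interpolation=cv2.INTER_CUBIC))
E
```

```text
[ 1.26766535 -5.30176931  1.58980926] [-0.78239618 -0.12706352  0.07474427] 39.98360797762871 25.910765822041874
9.65 [560.4 132.3 101.3] [170.64  -0.    25.63] tool shift [-0.1 11.9  1.2] dyaw 0.27
```

View pics/s3.png

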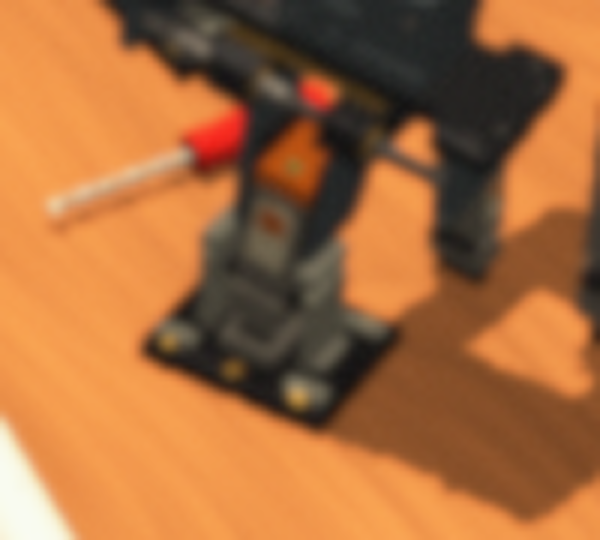

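servo_tool:
  steps:
    - [255,[0,0,0],[0,0,0]]
    - [255,[0,1.31,0.01],[0.016,0,0]]
    - [255,[0,2.62,0.02],[0.032,0,0]]
    - [255,[0,2.62,0.02],[0.032,0,0]]
    - [255,[0,2.62,0.02],[0.032,0,0]]
    - [255,[0,2.62,0.02],[0.032,0,0]]
    - [255,[0,1.31,0.01],[0.016,0,0]]
    - [255,[0,0,0],[0,0,0]]
    - [255,[0,0,-1],[0,0,0]]
    - [255,[0,0,-1],[0,0,0]]

```text
time_s: 10.7
ee_pos: [565.3, 122.0, 103.6]
ee_rot: [-180.0, 0.0, 25.6]
force: [-0.3, -0.2, -3.1]
gripper_width: 25.6
gripper_force: 40.0
```

```bash
python3 - <<'E'
from rel import *
s=state(); print(s['force'],s['torque'],s['gripper_force'],s['gripper_width']); rel((565.5,121.5),25.9,102)
E
```

```text
[-0.29907886 -0.22092251 -3.09599557] [ 0.03512333 -0.1219712  -0.00720067] 39.9830786883831 25.580983268253007
10.7 [565.3 122.  103.6] [-1.7999e+02  2.0000e-02  2.5610e+01] tool shift [-0.   0.6  1.6] dyaw 0.29
```

servo_tool:
  steps:
    - [255,[0,0,-1],[0,0,0]]
    - [255,[0,0,-1],[0,0,0]]
    - [255,[0,0,0],[0,0,0]]
    - [255,[0,0,0],[0,0,0]]
    - [255,[0,0,0],[0,0,0]]
    - [255,[0,0,0],[0,0,0]]
    - [255,[0,0,0],[0,0,0]]
    - [255,[0,0,0],[0,0,0]]
    - [255,[0,0,0],[0,0,0]]
    - [255,[0,0,0],[0,0,0]]

```text
time_s: 11.7
ee_pos: [565.3, 121.7, 105.5]
ee_rot: [-180.0, 0.0, 25.6]
force: [1.5, 4.7, -15.4]
gripper_width: 25.8
gripper_force: 40.0
```

```bash
python3 - <<'E'
from rel import *
s=state(); print(s['force'],s['torque'],s['gripper_width']); rel((565.5,121.5),25.9,102)
Rm=R.from_euler('xyz',s['ee_rot'],degrees=True).as_matrix(); print('tool F,T',Rm.T@s['force'],Rm.T@s['torque'])
for n in("top","scene","wrist"):
    f=grab(n); W=cloud(f); c=np.array([566,122]); a=np.radians(25.6)
    d=W[...,:2]-c; bx=d[...,0]*np.cos(a)+d[...,1]*np.sin(a); by=-d[...,0]*np.sin(a)+d[...,1]*np.cos(a)
    m=(abs(bx)<17)&(abs(by)<45)&(W[...,2]>60)&(W[...,2]<71)
    print(n,m.sum(),np.round(np.c_[bx[m],by[m],W[...,2][m]][:40],1).tolist())
    save(f,n+'4')
a=cv2.imread('pics/scene4.png')[195:255,245:315]; b=cv2.imread('pics/wrist4.png')
cv2.imwrite('pics/c4.png',np.hstack([cv2.resize(a,(400,343)),cv2.resize(b,(400,343))]))
E
```

```text
[  1.4668278    4.68008119 -15.37235598] [ 0.91383349 -0.6911936  -0.02933903] 25.771263930274955
11.7 [565.3 121.7 105.5] [-1.7997e+02  3.0000e-02  2.5590e+01] tool shift [0.1 0.3 3.5] dyaw 0.31
tool F,T [ 3.35250908 -3.57823229 15.37273589] [0.52568971 1.01810723 0.02844313]
top 1 [[-15.6, 14.8, 60.5]]
scene 94 [[-2.3, -31.2, 69.0], [2.7, -31.2, 68.9], [-0.8, -27.1, 68.4], [8.6, -30.7, 69.7], [4.3, -27.0, 68.4], [4.5, -23.8, 70.0], [9.2, -30.2, 66.9], [9.4, -23.9, 69.9], [5.8, -22.9, 67.9], [10.9, -32.3, 63.6], [12.6, -28.1, 66.8], [14.4, -23.8, 69.9], [9.0, -24.1, 66.0], [7.4, -21.9, 65.9], [-11.3, 13.3, 69.0], [-13.8, 21.0, 70.9], [14.8, -26.7, 65.4], [13.0, -24.6, 65.1], [14.9, -20.3, 68.4], [7.7, -21.6, 62.9], [-9.7, 11.3, 65.8], [-13.1, 12.5, 64.0], [-10.2, 20.1, 69.5], [-10.5, 23.0, 70.6], [-14.5, 23.8, 68.2], [-13.0, 27.6, 70.9], [14.1, -23.9, 62.7], [12.9, -21.5, 63.0], [8.6, -21.0, 60.2], [-3.6, 11.8, 66.8], [-8.6, 12.1, 63.5], [-12.4, 13.0, 61.2], [-6.9, 19.1, 67.9], [-6.5, 22.3, 69.6], [-7.6, 24.7, 69.9], [-10.4, 26.2, 68.7], [-12.3, 28.1, 68.3], [14.4, -20.6, 61.0], [15
[... 167 characters left out ...]
], [16.9, -16.5, 61.0], [16.8, -17.2, 60.8], [16.7, -17.9, 60.5], [16.7, -18.6, 60.3], [16.1, 20.1, 60.7], [16.1, 19.4, 60.8], [16.0, 18.8, 60.3], [16.0, 18.1, 60.4], [16.0, 17.4, 60.4], [16.0, 16.8, 60.3], [16.0, 16.1, 60.3], [16.1, 15.4, 60.7], [16.2, -13.8, 61.0], [16.1, -14.5, 60.6], [16.1, -15.2, 60.8], [16.2, -15.9, 61.0], [15.9, -16.6, 60.0], [15.9, -17.3, 60.2], [16.1, -17.9, 60.6], [16.3, -18.5, 61.5], [15.6, 20.1, 61.6], [15.5, 19.4, 61.1], [15.4, 18.1, 60.8], [15.5, 17.4, 61.1], [15.5, 16.0, 61.0], [15.5, 15.4, 61.0], [15.7, -13.8, 61.9], [15.2, -14.6, 60.2], [15.4, -15.2, 60.8], [15.5, -17.2, 61.2], [15.4, -17.9, 60.9], [15.3, -18.7, 60.5], [14.7, 29.7, 60.6], [14.6, 29.1, 60.4]]
```

View pics/c4.png

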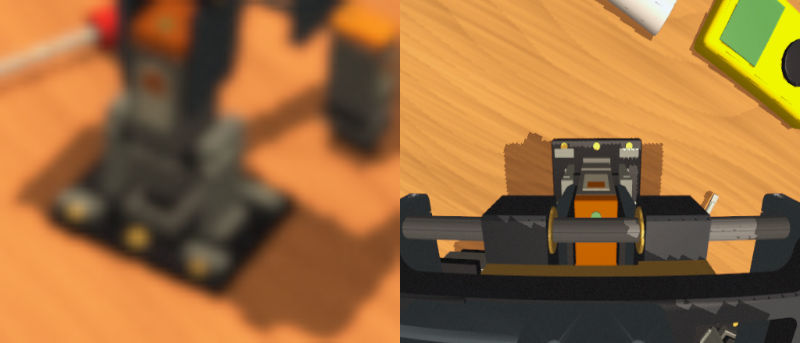

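```bash
cat > prof.py <<'E'
from rel import *
def prof():
    f=grab("wrist"); W=cloud(f); a=np.radians(25.6)
    d=W[...,:2]-np.array([566,122]); bx=d[...,0]*np.cos(a)+d[...,1]*np.sin(a); by=-d[...,0]*np.sin(a)+d[...,1]*np.cos(a); z=W[...,2]
    for lo,hi in((11,13),(13,15),(16,19)):
        m=(bx>lo)&(bx<hi)&(abs(by)<46)&(z<75)
        print((lo,hi),[(int(b),round(float(np.median(z[m][(by[m]>=b)&(by[m]<b+1)])),0)) for b in range(-40,40) if ((by[m]>=b)&(by[m]<b+1)).any()])
    cv2.imwrite('pics/wc%d.png'%f['shot'],cv2.resize(f['color'][145:230,150:290][...,::-1],None,fx=5,fy=5,interpolation=cv2.INTER_CUBIC)); print(f['shot'])
E
python3 -c "
from prof import *
prof()"; ls pics
```

```text
(11, 13) [(-40, 14.0), (-39, 14.0), (-38, 13.0), (-37, 13.0), (-36, 13.0), (-35, 13.0), (-34, 13.0), (-33, 13.0), (-32, 14.0), (-30, 68.0), (-29, 68.0), (-28, 68.0), (-27, 67.0), (-26, 69.0), (-25, 68.0), (-24, 34.0), (-23, 67.0), (-22, 68.0), (-21, 68.0), (-20, 63.0), (-19, 60.0), (-18, 14.0), (-17, 60.0), (-16, 61.0), (-15, 60.0), (16, 60.0), (17, 15.0), (18, 60.0), (19, 37.0), (20, 61.0), (21, 41.0), (22, 15.0), (23, 14.0), (24, 43.0), (25, 69.0), (26, 68.0), (27, 68.0), (28, 68.0), (29, 69.0), (30, 68.0), (31, 12.0), (32, 14.0), (33, 13.0), (34, 13.0), (35, 13.0), (36, 13.0), (37, 13.0), (38, 13.0), (39, 13.0)]
(13, 15) [(-40, 13.0), (-39, 13.0), (-38, 13.0), (-37, 13.0), (-36, 14.0), (-35, 13.0), (-34, 13.0), (-33, 14.0), (-32, 13.0), (-31, 12.0), (-30, 59.0), (-29, 51.0), (-28, 53.0), (-27, 54.0), (-26, 55.0), (-25, 53.0), (-24, 42.0), (-23, 66.0), (-22, 68.0), (-21, 64.0), (-20, 63.0), (-19, 59.0), (-18, 61.0), (-17, 61.0), (-16, 61.0), (-15, 59.0), (-14, 62.0), (15, 60.0), (16, 60.0), (17, 37.0), (18, 61.0), (19, 60.0), (20, 63.0), (21, 64.0), (22, 67.0), (23, 63.0), (24, 49.
[... 581 characters left out ...]
), (-10, 21.0), (-9, 21.0), (-8, 21.0), (-7, 20.0), (-6, 21.0), (-5, 21.0), (-4, 21.0), (-3, 21.0), (-2, 22.0), (-1, 20.0), (0, 21.0), (1, 21.0), (2, 21.0), (3, 20.0), (4, 22.0), (5, 21.0), (6, 20.0), (7, 22.0), (8, 21.0), (9, 21.0), (10, 21.0), (11, 22.0), (12, 21.0), (13, 21.0), (14, 57.0), (15, 54.0), (16, 14.0), (17, 55.0), (18, 57.0), (19, 56.0), (20, 35.0), (21, 14.0), (22, 13.0), (23, 14.0), (24, 13.0), (25, 14.0), (26, 14.0), (27, 13.0), (28, 13.0), (29, 13.0), (30, 13.0), (31, 13.0), (32, 13.0), (33, 12.0), (34, 13.0), (35, 13.0), (36, 13.0), (37, 13.0), (38, 13.0), (39, 13.0)]
12
both.png
c4.png
s2.png
s3.png
scene.png
scene4.png
top.png
top4.png
topc.png
w1.png
wc12.png
wrist4.png
```

servo_tool:
  steps:
    - [255,[0,0,1],[0,0,0]]
    - [255,[0,0,1],[0,0,0]]
    - [255,[0,0,1],[0,0,0]]
    - [255,[0,0,1],[0,0,0]]
    - [255,[0,2.25,0.03],[0.027,0,0]]
    - [255,[0,2.25,0.03],[0.027,0,0]]
    - [255,[0,2.25,0.03],[0.027,0,0]]
    - [255,[0,2.25,0.03],[0.027,0,0]]
    - [255,[0,2.25,0.03],[0.027,0,0]]
    - [255,[0,2.25,0.03],[0.027,0,0]]

```text
time_s: 12.9
ee_pos: [570.9, 110.3, 102.1]
ee_rot: [-170.5, -0.0, 25.6]
force: [-2.7, 4.9, 2.1]
gripper_width: 25.8
gripper_force: 40.0
```

servo_tool:
  steps:
    - [255,[0,0.5,0],[0.003,0,0]]
    - [255,[0,0.5,0],[0.003,0,0]]
    - [255,[0,0.5,0],[0.003,0,0]]
    - [255,[0,0.5,0],[0.003,0,0]]
    - [255,[0,0,0],[0,0,0]]
    - [255,[0,0,0],[0,0,0]]
    - [255,[0,0,0],[0,0,0]]
    - [255,[0,0,0],[0,0,0]]
    - [255,[0,0,0],[0,0,0]]
    - [255,[0,0,0],[0,0,0]]

```text
time_s: 13.9
ee_pos: [571.3, 109.4, 102.1]
ee_rot: [-169.8, -0.0, 25.6]
force: [-3.4, 6.1, 2.4]
gripper_width: 25.8
gripper_force: 40.0
```

```bash
python3 - <<'E'
from prof import *
s=state(); Rm=R.from_euler('xyz',s['ee_rot'],degrees=True).as_matrix(); print('tool F,T',Rm.T@s['force'],Rm.T@s['torque'])
rel((565.5,121.5),25.9,102); prof()
E
```

```text
tool F,T [-0.39191872 -7.26679607 -1.16824912] [ 1.31834408 -0.02228397 -0.12999371]
13.9 [571.3 109.4 102.1] [-1.6982e+02 -1.0000e-02  2.5580e+01] tool shift [ -0.  -13.2   2.4] dyaw 0.32
(11, 13) [(-40, 13.0), (-39, 13.0), (-38, 14.0), (-37, 13.0), (-36, 13.0), (-35, 13.0), (-34, 14.0), (-33, 14.0), (-32, 13.0), (-31, 13.0), (-30, 36.0), (-24, 13.0), (-23, 13.0), (-22, 14.0), (-21, 13.0), (-20, 13.0), (-19, 13.0), (-18, 13.0), (-17, 13.0), (-16, 14.0), (-15, 14.0), (-14, 18.0), (10, 61.0), (11, 61.0), (12, 61.0), (13, 61.0), (14, 61.0), (18, 13.0), (19, 13.0), (20, 65.0), (21, 67.0), (22, 68.0), (23, 34.0), (24, 36.0), (25, 68.0), (26, 69.0), (27, 68.0), (28, 68.0), (29, 68.0), (30, 66.0), (33, 13.0), (34, 13.0), (35, 12.0), (36, 13.0), (37, 13.0), (38, 14.0), (39, 13.0)]
(13, 15) [(-40, 13.0), (-39, 13.0), (-38, 13.0), (-37, 13.0), (-36, 13.0), (-35, 14.0), (-34, 13.0), (-33, 13.0), (-32, 13.0), (-31, 14.0), (-30, 49.0), (-29, 54.0), (-28, 53.0), (-27, 40.0), (-26, 46.0), (-25, 55.0), (-24, 62.0), (-23, 63.0), (-22, 61.0), (-21, 34.0), (-20, 55.0), (-19, 13.0), (-18, 13.0), (-17, 
[... 624 characters left out ...]
, (-21, 49.0), (-20, 51.0), (-19, 14.0), (-18, 13.0), (-17, 13.0), (-16, 13.0), (-15, 13.0), (-14, 19.0), (-13, 21.0), (-10, 21.0), (-8, 20.0), (-7, 21.0), (-6, 21.0), (-5, 20.0), (-4, 22.0), (-3, 21.0), (-2, 21.0), (-1, 22.0), (0, 22.0), (1, 22.0), (2, 22.0), (3, 22.0), (4, 22.0), (5, 21.0), (6, 19.0), (7, 21.0), (8, 21.0), (9, 59.0), (10, 57.0), (11, 56.0), (12, 59.0), (13, 57.0), (14, 58.0), (15, 55.0), (16, 13.0), (17, 13.0), (18, 13.0), (19, 13.0), (20, 13.0), (21, 13.0), (22, 14.0), (23, 13.0), (24, 13.0), (25, 13.0), (26, 13.0), (27, 13.0), (28, 13.0), (29, 13.0), (30, 13.0), (31, 13.0), (32, 13.0), (33, 13.0), (34, 14.0), (35, 13.0), (36, 12.0), (37, 13.0), (38, 13.0), (39, 13.0)]
13
```

servo_tool:
  steps:
    - [255,[0,-1.55,0.03],[-0.0174,0,0]]
    - [255,[0,-1.55,0.03],[-0.0174,0,0]]
    - [255,[0,-1.55,0.03],[-0.0174,0,0]]
    - [255,[0,-1.55,0.03],[-0.0174,0,0]]
    - [255,[0,-1.55,0.03],[-0.0174,0,0]]
    - [255,[0,-1.55,0.03],[-0.0174,0,0]]
    - [255,[0,-1.55,0.03],[-0.0174,0,0]]
    - [255,[0,-1.55,0.03],[-0.0174,0,0]]
    - [255,[0,-1.55,0.03],[-0.0174,0,0]]
    - [255,[0,-1.55,0.03],[-0.0174,0,0]]

```text
time_s: 14.95
ee_pos: [565.7, 121.2, 101.9]
ee_rot: [179.9, -0.0, 25.6]
force: [0.3, -1.6, 0.2]
gripper_width: 26.1
gripper_force: 40.0
```

servo_tool:
  steps:
    - [255,[0,-1.55,0.03],[-0.0174,0,0]]
    - [255,[0,-1.55,0.03],[-0.0174,0,0]]
    - [255,[0,-1.55,0.03],[-0.0174,0,0]]
    - [255,[0,-1.55,0.03],[-0.0174,0,0]]
    - [255,[0,-1.55,0.03],[-0.0174,0,0]]
    - [255,[0,-1.55,0.03],[-0.0174,0,0]]
    - [255,[0,-1.55,0.03],[-0.0174,0,0]]
    - [255,[0,-1.55,0.03],[-0.0174,0,0]]
    - [255,[0,-1.55,0.03],[-0.0174,0,0]]
    - [255,[0,-1.55,0.03],[-0.0174,0,0]]

```text
time_s: 15.95
ee_pos: [559.8, 133.6, 101.1]
ee_rot: [169.7, 0.0, 25.7]
force: [3.4, -9.0, 3.0]
gripper_width: 25.7
gripper_force: 40.0
```

servo_tool:
  steps:
    - [255,[0,-0.5,0],[-0.001,0,0]]
    - [255,[0,-0.5,0],[-0.001,0,0]]
    - [255,[0,0,0],[0,0,0]]
    - [255,[0,0,0],[0,0,0]]
    - [255,[0,0,0],[0,0,0]]
    - [255,[0,0,0],[0,0,0]]
    - [255,[0,0,0],[0,0,0]]
    - [255,[0,0,0],[0,0,0]]
    - [255,[0,0,0],[0,0,0]]
    - [255,[0,0,0],[0,0,0]]

```text
time_s: 16.95
ee_pos: [559.6, 134.0, 101.0]
ee_rot: [169.6, 0.0, 25.7]
force: [4.2, -11.7, 2.9]
gripper_width: 26.0
gripper_force: 40.0
```

```bash
python3 - <<'E'
from prof import *
s=state(); Rm=R.from_euler('xyz',s['ee_rot'],degrees=True).as_matrix(); print('tool F,T',Rm.T@s['force'],Rm.T@s['torque'])
rel((565.5,121.5),25.9,102)
E
```

```text
tool F,T [-1.33543967 12.69838901 -0.65975992] [-2.36062501 -0.48647643 -0.03510296]
16.95 [559.6 134.  101. ] [1.6958e+02 1.0000e-02 2.5690e+01] tool shift [-0.1 13.7  1.5] dyaw 0.21
```

servo_tool:
  steps:
    - [255,[0,2.06,0.02],[0.022,0,0]]
    - [255,[0,2.06,0.02],[0.022,0,0]]
    - [255,[0,2.06,0.02],[0.022,0,0]]
    - [255,[0,2.06,0.02],[0.022,0,0]]
    - [255,[0,2.06,0.02],[0.022,0,0]]
    - [255,[0,2.06,0.02],[0.022,0,0]]
    - [255,[0,2.06,0.02],[0.022,0,0]]
    - [255,[0,2.06,0.02],[0.022,0,0]]
    - [255,[0,0,0],[0,0,0]]
    - [255,[0,0,0],[0,0,0]]

```text
time_s: 17.95
ee_pos: [565.6, 121.5, 101.8]
ee_rot: [179.9, -0.0, 25.6]
force: [-2.0, -4.0, 5.2]
gripper_width: 25.9
gripper_force: 40.0
```

```bash
python3 - <<'E'
from prof import *
s=state(); Rm=R.from_euler('xyz',s['ee_rot'],degrees=True).as_matrix(); print('tool F,T',Rm.T@s['force'],Rm.T@s['torque'])
rel((565.5,121.5),25.9,102); prof()
E
```

```text
tool F,T [-3.51093963  2.76490402 -5.2013255 ] [-0.66357392 -0.60027359  0.01732042]
17.95 [565.6 121.5 101.8] [ 1.7994e+02 -1.0000e-02  2.5590e+01] tool shift [-0.1 -0.  -0.2] dyaw 0.31
(11, 13) [(-40, 13.0), (-39, 13.0), (-38, 13.0), (-37, 13.0), (-36, 13.0), (-35, 13.0), (-34, 14.0), (-33, 13.0), (-32, 13.0), (-30, 68.0), (-29, 68.0), (-28, 68.0), (-27, 68.0), (-26, 68.0), (-25, 43.0), (-24, 31.0), (-23, 13.0), (-22, 40.0), (-21, 14.0), (-20, 14.0), (-19, 35.0), (-18, 57.0), (-17, 14.0), (-16, 57.0), (-15, 60.0), (15, 57.0), (16, 35.0), (17, 56.0), (18, 13.0), (19, 57.0), (20, 13.0), (21, 61.0), (22, 13.0), (23, 14.0), (24, 67.0), (25, 46.0), (26, 68.0), (27, 68.0), (28, 67.0), (29, 68.0), (30, 68.0), (31, 68.0), (32, 12.0), (33, 13.0), (34, 14.0), (35, 13.0), (36, 13.0), (37, 13.0), (38, 13.0), (39, 13.0)]
(13, 15) [(-40, 13.0), (-39, 13.0), (-38, 14.0), (-37, 13.0), (-36, 14.0), (-35, 14.0), (-34, 14.0), (-33, 13.0), (-32, 13.0), (-31, 12.0), (-30, 48.0), (-29, 46.0), (-28, 55.0), (-27, 49.0), (-26, 57.0), (-25, 44.0), (-24, 54.0), (-23, 66.0), (-22, 65.0), (-21, 67.0), (-20, 14
[... 544 characters left out ...]
0), (-28, 13.0), (-27, 13.0), (-26, 13.0), (-25, 13.0), (-24, 13.0), (-23, 13.0), (-22, 13.0), (-21, 13.0), (-20, 13.0), (-19, 52.0), (-18, 53.0), (-17, 51.0), (-16, 51.0), (-15, 51.0), (-14, 38.0), (-13, 51.0), (-9, 20.0), (-8, 21.0), (-7, 20.0), (-6, 21.0), (-5, 21.0), (-4, 20.0), (-2, 21.0), (-1, 21.0), (0, 20.0), (2, 21.0), (3, 20.0), (5, 20.0), (8, 21.0), (9, 19.0), (13, 35.0), (14, 52.0), (15, 52.0), (16, 53.0), (17, 13.0), (18, 50.0), (19, 32.0), (20, 13.0), (21, 13.0), (22, 13.0), (23, 13.0), (24, 13.0), (25, 13.0), (26, 14.0), (27, 13.0), (28, 12.0), (29, 13.0), (30, 14.0), (31, 13.0), (32, 13.0), (33, 13.0), (34, 13.0), (35, 13.0), (36, 13.0), (37, 13.0), (38, 13.0), (39, 13.0)]
14
```

servo_tool:
  steps:
    - [255,[0,2.06,0],[0.022,0,0]]
    - [255,[0,2.06,0],[0.022,0,0]]
    - [255,[0,2.06,0],[0.022,0,0]]
    - [255,[0,2.06,0],[0.022,0,0]]
    - [255,[0,2.06,0],[0.022,0,0]]
    - [255,[0,2.06,0],[0.022,0,0]]
    - [255,[0,2.06,0],[0.022,0,0]]
    - [255,[0,2.06,0],[0.022,0,0]]
    - [255,[0,0.5,0],[0,0,0]]
    - [255,[0,0.5,0],[0,0,0]]

```text
time_s: 19.0
ee_pos: [571.7, 108.7, 100.5]
ee_rot: [-169.4, 0.0, 25.5]
force: [-4.2, 4.9, 5.9]
gripper_width: 25.8
gripper_force: 40.0
```

servo_tool:
  steps:
    - [255,[0,0.5,0],[0.002,0,0]]
    - [255,[0,0.5,0],[0.002,0,0]]
    - [255,[0,0,0],[0,0,0]]
    - [255,[0,0,0],[0,0,0]]
    - [255,[0,0,0],[0,0,0]]
    - [255,[0,0,0],[0,0,0]]
    - [255,[0,0,0],[0,0,0]]
    - [255,[0,0,0],[0,0,0]]
    - [255,[0,0,0],[0,0,0]]
    - [255,[0,0,0],[0,0,0]]

```text
time_s: 20.0
ee_pos: [571.9, 108.4, 100.4]
ee_rot: [-169.2, 0.0, 25.5]
force: [-4.2, 6.7, 7.1]
gripper_width: 26.0
gripper_force: 40.0
```

servo_tool:
  steps:
    - [255,[0,-2,0],[0,0,0]]
    - [255,[0,-2.75,0.02],[-0.03,0,0]]
    - [255,[0,-2.75,0.02],[-0.03,0,0]]
    - [255,[0,-2.75,0.02],[-0.03,0,0]]
    - [255,[0,-2.75,0.02],[-0.03,0,0]]
    - [255,[0,-2.75,0.02],[-0.03,0,0]]
    - [255,[0,-2.75,0.02],[-0.03,0,0]]
    - [255,[0,0,0],[0,0,0]]
    - [255,[0,0,-1],[0,0,0]]
    - [255,[0,0,-1],[0,0,0]]

```text
time_s: 21.0
ee_pos: [565.4, 121.8, 102.9]
ee_rot: [-179.9, 0.0, 25.5]
force: [1.0, 1.5, -3.4]
gripper_width: 26.2
gripper_force: 40.0
```

servo_tool:
  steps:
    - [255,[0,0,-1],[0,0,0]]
    - [255,[0,0,-1],[0,0,0]]
    - [255,[0,0,0],[0,0,0]]
    - [255,[0,0,0],[0,0,0]]
    - [255,[0,0,0],[0,0,0]]
    - [255,[0,0,0],[0,0,0]]
    - [255,[0,0,0],[0,0,0]]
    - [255,[0,0,0],[0,0,0]]
    - [255,[0,0,0],[0,0,0]]
    - [255,[0,0,0],[0,0,0]]

```text
time_s: 22.0
ee_pos: [565.5, 121.5, 105.9]
ee_rot: [180.0, 0.0, 25.6]
force: [0.1, -0.1, -2.0]
gripper_width: 25.8
gripper_force: 40.0
```

```bash
python3 - <<'E'
from prof import *
s=state(); Rm=R.from_euler('xyz',s['ee_rot'],degrees=True).as_matrix(); print('tool F,T',Rm.T@s['force'],Rm.T@s['torque'])
rel((565.5,121.5),25.9,102); prof()
E
```

```text
tool F,T [0.07683785 0.1534297  2.03266761] [-0.12192029 -0.01643008  0.02771433]
22.0 [565.5 121.5 105.9] [179.99   0.    25.6 ] tool shift [-0.   0.   3.9] dyaw 0.3
(11, 13) [(-40, 14.0), (-39, 13.0), (-38, 13.0), (-37, 13.0), (-36, 14.0), (-35, 12.0), (-34, 13.0), (-33, 13.0), (-31, 68.0), (-30, 68.0), (-29, 68.0), (-28, 68.0), (-27, 68.0), (-26, 68.0), (-25, 37.0), (-24, 68.0), (-23, 68.0), (-22, 40.0), (-21, 39.0), (-20, 61.0), (-19, 36.0), (-18, 60.0), (-17, 61.0), (-16, 13.0), (-15, 61.0), (15, 61.0), (16, 37.0), (17, 60.0), (18, 37.0), (19, 61.0), (20, 13.0), (21, 39.0), (22, 40.0), (23, 68.0), (24, 68.0), (25, 44.0), (26, 67.0), (27, 68.0), (28, 67.0), (29, 68.0), (30, 68.0), (31, 68.0), (32, 14.0), (33, 13.0), (34, 14.0), (35, 13.0), (36, 13.0), (37, 13.0), (38, 13.0), (39, 14.0)]
(13, 15) [(-40, 13.0), (-39, 13.0), (-38, 13.0), (-37, 13.0), (-36, 14.0), (-35, 12.0), (-34, 14.0), (-33, 14.0), (-32, 14.0), (-31, 49.0), (-30, 44.0), (-29, 48.0), (-28, 50.0), (-27, 52.0), (-26, 54.0), (-25, 43.0), (-24, 65.0), (-23, 66.0), (-22, 67.0), (-21, 63.0), (-20, 14.0), (-19, 61.0), (-
[... 643 characters left out ...]
), (-18, 56.0), (-17, 56.0), (-16, 35.0), (-15, 58.0), (-14, 58.0), (-13, 20.0), (-12, 22.0), (-11, 21.0), (-10, 22.0), (-9, 21.0), (-8, 21.0), (-7, 21.0), (-6, 21.0), (-5, 21.0), (-4, 21.0), (-3, 21.0), (-2, 21.0), (-1, 21.0), (0, 21.0), (1, 21.0), (2, 21.0), (3, 21.0), (4, 22.0), (5, 21.0), (6, 21.0), (7, 21.0), (8, 21.0), (9, 22.0), (10, 21.0), (11, 21.0), (12, 21.0), (13, 22.0), (14, 59.0), (15, 35.0), (16, 55.0), (17, 58.0), (18, 56.0), (19, 58.0), (20, 13.0), (21, 12.0), (22, 13.0), (23, 13.0), (24, 13.0), (25, 13.0), (26, 13.0), (27, 13.0), (28, 13.0), (29, 13.0), (30, 13.0), (31, 13.0), (32, 13.0), (33, 12.0), (34, 13.0), (35, 13.0), (36, 13.0), (37, 13.0), (38, 13.0), (39, 13.0)]
15
```

servo_tool:
  steps:
    - [255,[0,0,-1],[0,0,0]]
    - [255,[0,0,-2],[0,0,0]]
    - [255,[0,0,-2],[0,0,0]]
    - [255,[0,0,-2],[0,0,0]]
    - [255,[0,0,-2],[0,0,0]]
    - [255,[0,0,-2],[0,0,0]]
    - [255,[0,0,-2],[0,0,0]]
    - [255,[0,0,-2],[0,0,0]]
    - [255,[0,0,-2],[0,0,0]]
    - [255,[0,0,-2],[0,0,0]]

```text
time_s: 23.05
ee_pos: [565.5, 121.5, 125.0]
ee_rot: [180.0, 0.0, 25.6]
force: [-0.5, -0.2, -2.1]
gripper_width: 25.7
gripper_force: 40.0
```

servo_tool:
  steps:
    - [255,[0,0,-4],[0,0,0]]
    - [255,[0,0,-6],[0,0,0]]
    - [255,[0,0,-7],[0,0,0]]
    - [255,[0,0,-7],[0,0,0]]
    - [255,[0,0,-7],[0,0,0]]
    - [255,[0,0,-7],[0,0,0]]
    - [255,[0,0,-7],[0,0,0]]
    - [255,[0,0,-5],[0,0,0]]
    - [255,[0,0,-2],[0,0,0]]
    - [255,[0,0,0],[0,0,0]]

```text
time_s: 24.05
ee_pos: [565.6, 121.6, 177.1]
ee_rot: [180.0, -0.0, 25.6]
force: [-0.5, 0.1, -2.4]
gripper_width: 26.1
gripper_force: 40.0
```

```bash
python3 - <<'E'
from prof import *
rel((565.5,121.5),25.9,177)
f=grab("scene"); W=cloud(f); d=np.hypot(W[...,0]-566,W[...,1]-122)
m=(d<30)&(W[...,2]>72)&(W[...,2]<125); z=W[...,2][m]; print('low z above latches',np.sort(z)[:15].round(1))
c=f['color'][150:265,230:345]; cv2.imwrite('pics/s5.png',cv2.resize(c[...,::-1],None,fx=5,fy=5,interpolation=cv2.INTER_CUBIC))
E
```

```text
24.05 [565.6 121.6 177.1] [ 1.7999e+02 -2.0000e-02  2.5600e+01] tool shift [-0.1  0.   0.1] dyaw 0.3
low z above latches [72.4 89.6 90.8 93.  93.3 93.4 94.6 95.6 96.5 97.1 97.4 97.6 98.4 98.5
 98.5]
```

View pics/s5.png

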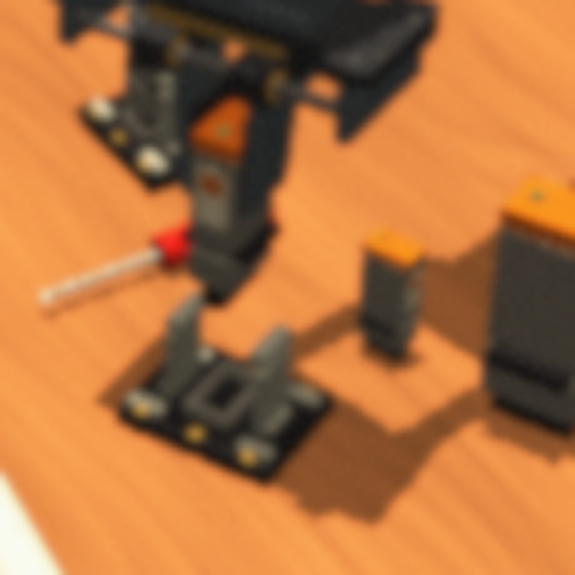

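The picture shows the module upright in the gripper, with its foot at about (215,295). That is clear above both latches, whose tops are at about (190,300) and (275,335).

```bash
python3 -c "
from h import *
print(ticket.job_done())"
```

```text
the job is handed in; nothing more can be done
None
```

I handed the job in after about 24 s of robot time: the orange-topped module was rocked free and is held upright about 2 cm above the latch tops, though the first pull met a hook (about 15 N), so I lowered it and rocked again before it came out cleanly.

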